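# Lock the second trammel leg on the beam at the length mark

### The job

The trammel beam in its cradle carries only one of its two legs: from the three legs in the storage block take the one that matches it, and hang it on the beam the same way round, fully down on the beam, with its cam lever still open and the tip of its index tongue at the pencil line on the tape. Then pinch the leg between the back of its body and the lever and, holding it at the line, squeeze the lever fully shut; finish while still holding the leg and its shut lever in the gripper, without letting go. Leave the other legs and the things on the bench where they are.

Things in the scene. Friction and masses are not known exactly. Their poses are not given: they have to be found in the camera images.
- beam_stand: Fixed cradle: plywood base 100 x 440 x 15 mm with two upright wooden blocks (34 mm along the beam, centred 190 mm either side of the middle, tops 100 mm above the bench) that carry the trammel beam. Origin at the centre of its underside on the bench; its y axis runs along the beam, x across it, away from the robot.
- beam_top (a point): Middle of the beam's top edge, 120 mm above the bench; axes as the cradle's. The beam is a wooden bar 14 mm thick and 45 mm high on edge (its top 4 mm only 10 mm wide), 430 mm long along y; free from y = -100 to +170 mm in this frame, between the pivot leg and the left cradle block.
- pivot_leg: The trammel leg that is already locked on the beam, 135 mm right of its middle, lever shut: the pattern to match. Same size, shape and axes as the scriber leg.
- mark_line (a point): Length mark: a pencil line across a 20 mm wide band of pale masking tape round the beam. The point is the middle of the line on the beam's top edge; its y axis runs along the beam.
- scriber_leg: The loose leg that matches the one on the beam (0.2 kg): aluminium saddle, an upside-down U 31 mm wide (x), 60 long (y), 42 high, slot 16.4 wide and 34 deep along y, open below with flared lips, round dark wooden knob on top. Origin in the slot's middle at the cheeks' lower end (86 mm above the bench when seated). Flat back (away from the robot) at x = +14 mm, near face at x = -17 mm; z up.
- scriber_leg_centre (a point): Centre of the scriber leg's round knob (21 mm high, 26 mm across, its foot 10 mm below this point), 53 mm above the leg's origin: lift it here. Axes as the leg's. A steel point of 6 mm hangs 38 mm below the leg's origin at x = 12, y = 0; in the storage block it stands in a 15 mm hole, the cheeks on the block's top.
- scriber_leg_seat (a point): Roof of the scriber leg's slot, 34 mm above the leg's origin, in its middle: lies on the beam's top edge when the leg is fully down.
- scriber_leg_index (a point): Tip of the steel index tongue that projects over the beam's top edge from the +y end of the scriber leg: 40 mm from the leg's middle along its +y axis, 34 mm above its origin.
- scriber_leg_lever_tip (a point): Free end of the scriber leg's cam lever, 34 mm from its upright pivot (at x = -23, y = -17 mm in the leg's frame, on the side facing the robot). The lever is 16 mm high, z = 20 to 36 mm. Shut, it lies along the body towards +y, outer face at x = -27 mm; open, it swings out to -x and its end reaches x = -42 to -50, y = +7 to +12 mm.
- scriber_leg_lever (a joint): Angle of the cam lever (rad): 0 shut along the body, up to 0.8 swung out; starts at 0.55 to 0.72 and stays where it is left. From about 0.4 its eccentric bites on the beam: a push on the lever alone jams part way; a pinch of 20 to 30 N between its free end and the flat back, some 13 mm to +y of the leg's middle, shuts it and locks the leg.
- narrow_leg_centre (a point): Centre of the square knob (22 mm) of the narrow leg, body 25 mm wide: stays in the storage block.
- wide_leg_centre (a point): Top part of the wide leg, body 42 mm wide, with a flat disc knob of 38 mm: stays in the storage block.
- leg_rack: Fixed wooden storage block, 62 x 260 x 44 mm, in front of the beam: three legs stand on it in a row, 85 mm apart along its y axis, in any order. Origin at the centre of its underside.
- tape_measure: Tape measure, 44 x 90 x 69 mm, standing left of the storage block; a bystander.
- marker: Marker pen, 18 x 120 x 18 mm, lying right of the storage block; a bystander.
- nail_box: Small carton, 50 x 85 x 42 mm, right of the cradle; a bystander.
- sanding_block: Sanding block, 63 x 101 x 32 mm, left of the cradle; a bystander.
- open_wrench: Combination wrench lying flat, 34 x 211 x 8 mm, left of the cradle; a bystander.
Things that resemble listed ones, but are neither listed nor needed, are in the scene too. Leave any blue look-alike of the scriber_leg alone.

How it is judged:
On the way:
1. the matching leg sits fully down on the beam the right way round, its index within 8 mm of the line, its lever still open (over 0.4 rad) (z of scriber_leg_seat in the frame of beam_top between -0.003 and 0.003 m and x of scriber_leg_seat in the frame of beam_top between -0.004 and 0.004 m and angle between the y axis of scriber_leg and the y axis of beam_stand, either way round below 0.08 rad and angle between scriber_leg's own z axis and vertical below 0.12 rad and x of scriber_leg_lever_tip in the frame of beam_top below -0.01 m and y of scriber_leg_index in the frame of mark_line between -0.008 and 0.008 m and value of joint scriber_leg_lever above 0.4 rad), for 0.2 s.
At the end, for the whole second after the job is handed in: The matching leg is fully down on the beam (within 3 mm), the right way round, index tip within 4 mm of the line, at rest; its lever is shut (under 0.08 rad); the fingers still press the lever and the flat back of the leg, over 3 N each (z of scriber_leg_seat in the frame of beam_top between -0.003 and 0.003 m and x of scriber_leg_seat in the frame of beam_top between -0.004 and 0.004 m and angle between the y axis of scriber_leg and the y axis of beam_stand, either way round below 0.08 rad and angle between scriber_leg's own z axis and vertical below 0.12 rad and x of scriber_leg_lever_tip in the frame of beam_top below -0.01 m and y of scriber_leg_index in the frame of mark_line between -0.004 and 0.004 m and value of joint scriber_leg_lever below 0.08 rad and linear speed of scriber_leg below 0.02 m/s and contact force between the fingers and scriber_leg_c1 above 3 N and contact force between the fingers and scriber_leg_lever above 3 N); the arm keeps its last pose, push and grip.
It fails at once if another leg is moved out of its place (over 15 mm) (distance of any of narrow_leg_centre, wide_leg_centre from where it was at the start of the episode above 0.015 m).
It fails at once if a bystander on the bench is moved (over 20 mm) (distance of any of tape_measure, marker, nail_box, sanding_block, open_wrench from where it was at the start of the episode above 0.02 m).
It also fails if it takes over 48 s, if anything falls off the work surface, if the arm or the gripper's body presses on something with over 40 N, if the wrist force passes 120 N, or if a joint passes its speed limit or range.

### The arm

A 6-joint arm with a two-finger parallel gripper is mounted at the origin on a cart in front of the work surface, level with it; the furniture and walls round the work are solid. World frame = base frame: x ahead of the robot, y to its left, z up, the work surface at z = 0. Lengths are in m, angles in rad, forces in N, time in s.
With the tool pointing down it reaches from about 0.425 to 0.925 m from the base axis. Payload 12.5 kg.
Tool frame: the origin (TCP) lies between the finger pads; the fingertips stand 19 mm ahead of it and the grasp point (between the pads) is the TCP; z points along the fingers, y is the direction in which the jaws open and shut (so a half turn about z gives the same grasp; the last joint's range is limited). The gripper opens to 85 mm and grips with 20 to 120 N. Pads are 22 mm wide; open, the fingers measure 114 mm over their backs; the gripper's body (76 mm by 85 mm) begins 54 mm behind the grasp point. The pads swing forward as they close: fully open they stand 13 mm farther back than shut.
Start: joints at [-1.276, 0.491, 1.559, -0, 1.092, -0.106], TCP at [0.244, -0.575, 0.211] pointing down, gripper open.
Joint ranges: [-3.1, 3.1], [-0.84, 2.19], [0.05, 2.79], [-1.13, 4.28], [0.06, 2.93], [-2.69, 2.69]. Speed limits (rad/s): [2.22, 2.22, 2.79, 3.14, 3.14, 3.14].

### API

Orientations are given as [roll, pitch, yaw] about the fixed x, y, z axes, in that order (R = Rz(yaw) Ry(pitch) Rx(roll)).
In Python, from plant import r gives the robot as it stands.
- The arm moves only by the shell command python3 -m pendant 'ROWS' [OPENING] [FORCE]. ROWS is text: rows parted by semicolons, each of 4 numbers parted by spaces: the shift along the tool's x, y, z in cm, then the turn about the tool's z in rad. In form: tx ty tz turn; .... A call has exactly 5 rows; each row is the pose to reach, as a shift and turn from the pose commanded when the call began, along the tool's axes at that moment; what a row does not reach only later rows make up. A row lasts 1/12 s, in which the tool goes at most 41.7 mm and 7.16 degrees, less where a joint would pass 70% of its speed; a pose out of reach is approached as far as the arm can. A call with a gripper value outside its range is refused whole. OPENING is the gripper command: -1 is shut, 1 is fully open, values between are in proportion, set as the call begins (- or left out, the last holds). The fingers move at their own pace and stop on an object; FORCE is the grip in N (left out, the last holds). Time passes only in rows, so rows that repeat a pose let the fingers close, or fill a call up. It gives the time, the measured TCP pose, the force and the opening at its end, in the units of the state.
- r.observe(): the state, without advancing time (a new reading comes with each control period).
- r.capture(name): name is "scene" or "top" or "wrist"; returns (picture, depth): 400x640x3 uint8, red, green, blue; 400x640 float32, m along the optical axis (not along the pixel's ray), 0 where there is no reading.
- r.calibration(name): a dict with "fx", "fy", "cx", "cy" (pixels), "k1" (the pictures are not rectified: a ray, as slopes to the right and down, at radius r is drawn at 1 + k1 r^2 times it, then the intrinsics apply), "rvec" (rotation vector, rad) and "tvec" (3), from world to camera coordinates, as OpenCV has them. Camera axes: x right, y down, z forward; pixel columns grow to the right and rows downward; lengths in m; the calibration is good to about 2 mm. A picture is of the moment at which its call begins: read the wrist's pose just before it. calibration takes no time and is no camera call; for the wrist camera it gives the pose at the moment of the call.
- r.close_job(): hands the job in, once; it reports no verdict.
Trained networks look in the newest picture that a camera, given by its name, has taken for a name from the list of things; names that differ only in an ending like _2 or _b are one class to them, and where a whole thing is asked for, a point or a joint stands for the part that bears it (a point fixed in the world has none). Each returns a list of dicts, best first, with "p" (0 to 1); they miss things now and then, are a little off and sometimes report something else, mostly with a low value. They report only what shows in the picture. A call takes as long as a camera call. They do not tell look-alikes from the thing itself.
- r.recognise(camera, query): "box" ([left, top, width, height] in pixels, round what is visible of it).
- r.place_of(camera, query): "at" ([row, column] in pixels: a listed point, or the origin of a listed thing).
The state is a dict: "t": time; "joints": joint angles; "joint_velocities": joint speeds; "tau": joint torques, N m; "ee_pos": TCP position; "tool_rot": TCP orientation; "wrist_force": force on the tool from outside, world axes, zero at the start; "torque": the same for the moment, N m; "width": opening from 0.0 (shut) to 1.0 (fully open).
Only numpy, scipy, OpenCV 4.12 (cv2) and the standard library are available. Lean on these libraries where they do the work, as an engineer would, in place of code of your own. Each camera call takes 0.05 s, during which the arm holds its last target. There are 200 camera calls.

## Working session

There is one attempt and no reset: what is moved stays moved. The work goes in short steps, Python scripts to look and compute and a shell command to move; the robot and the scene stay as the last step left them, time stands still between calls to the robot, and variables do not carry over. Pictures are saved under pics/ and viewed, on a budget of 10 in all, crops included, one or two more only if the job needs it, and the job is handed in when it is done.

```bash
ls; mkdir -p pics; cat > h.py <<'E'
import numpy as np, cv2
from plant import r
def cal(n):
    c=r.calibration(n); R=cv2.Rodrigues(np.array(c['rvec'],float))[0]
    return c,R,np.array(c['tvec'],float).ravel()
def ray(n,px,C=None):  # px (row,col) -> origin, dir(z=1 cam) in world
    c,R,t=C or cal(n)
    x=(px[1]-c['cx'])/c['fx'];y=(px[0]-c['cy'])/c['fy']
    u,v=x,y
    for _ in range(20):
        s=1+c['k1']*(u*u+v*v);u,v=x/s,y/s
    return -R.T@t, R.T@np.array([u,v,1.])
def atz(n,px,z,C=None):
    o,d=ray(n,px,C); return o+d*(z-o[2])/d[2]
def atd(n,px,depth,C=None):
    o,d=ray(n,px,C); return o+d*depth
def proj(n,P,C=None):
    c,R,t=C or cal(n); p=R@np.array(P)+t; u,v=p[:2]/p[2]; s=1+c['k1']*(u*u+v*v)
    return np.array([c['fy']*v*s+c['cy'],c['fx']*u*s+c['cx']])
def save(n,im,crop=None,scale=1):
    if crop: a,b,c,d=crop; im=im[a:b,c:d]
    im=cv2.resize(im,None,fx=scale,fy=scale,interpolation=cv2.INTER_CUBIC)
    cv2.imwrite('pics/'+n+'.png',im[:,:,::-1])
E
python3 - <<'E'
from h import *
print(r.observe())
a,_=r.capture('top');b,_=r.capture('scene')
save('top',a);save('scene',b)
for n in ['top','scene']:
    c,R,t=cal(n);print(n,-R.T@t,c['fx'],c['k1'])
    for q in ['scriber_leg_centre','narrow_leg_centre','wide_leg_centre','mark_line','scriber_leg_lever_tip','scriber_leg_index','beam_top','pivot_leg','leg_rack']:
        z={'scriber_leg_centre':.097,'narrow_leg_centre':.097,'wide_leg_centre':.097,'mark_line':.12,'scriber_leg_lever_tip':.072,'scriber_leg_index':.078,'beam_top':.12,'pivot_leg':.086,'leg_rack':0}[q]
        for e in r.place_of(n,q)[:3]: print(n,q,e['at'],round(e['p'],2),atz(n,e['at'],z).round(4))
E
```

```text
pics
{'t': 0.0, 'joints': array([-1.27561883e+00,  4.91584826e-01,  1.55946117e+00,  2.23285413e-05,
        1.09170393e+00, -1.05602642e-01]), 'joint_velocities': array([ 9.05716689e-04,  3.52739505e-05, -1.39497888e-03, -1.46024876e-03,
        1.52751445e-03, -1.16000194e-03]), 'tau': array([ 4.22130892e-03, -6.18443084e+01, -2.61597580e+01,  5.46351419e-05,
        3.98627773e-03, -7.58003409e-06]), 'ee_pos': array([ 0.24378548, -0.57521778,  0.21000802]), 'tool_rot': array([-3.14044391e+00, -1.41676773e-04,  4.00769754e-01]), 'wrist_force': array([ 0.27030884, -0.49502681, -0.01117253]), 'torque': array([0.03230775, 0.00316453, 0.00708576]), 'width': 1.0022479517002858}
top [ 0.31760325 -0.01184048  1.41593819] 451.18886325245813 -0.09289787340325421
top scriber_leg_centre [232.5, 360.1] 0.6 [ 0.4482 -0.1483  0.097 ]
top wide_leg_centre [230.7, 337.8] 0.57 [ 0.4527 -0.0828  0.097 ]
top wide_leg_centre [231.0, 361.4] 0.45 [ 0.4526 -0.1521  0.097 ]
top mark_line [176.6, 318.6] 0.52 [ 0.6092 -0.0245  0.12  ]
top scriber_leg_lever_tip [254.9, 417.0] 0.5 [ 0.3855 -0.3207  0.072 ]
top
[... 818 characters left out ...]
 0.22 [0.5546 0.2047 0.097 ]
scene narrow_leg_centre [206.6, 262.7] 0.49 [0.3884 0.0336 0.097 ]
scene narrow_leg_centre [228.1, 321.1] 0.45 [ 0.4581 -0.1552  0.097 ]
scene wide_leg_centre [214.8, 303.0] 0.98 [ 0.4583 -0.0681  0.097 ]
scene mark_line [187.8, 337.7] 0.47 [ 0.6188 -0.006   0.12  ]
scene scriber_leg_lever_tip [241.4, 303.9] 0.53 [ 0.4092 -0.1525  0.072 ]
scene scriber_leg_index [306.7, 324.5] 0.94 [ 0.311  -0.3845  0.078 ]
scene scriber_leg_index [227.4, 306.5] 0.7 [ 0.4475 -0.1035  0.078 ]
scene scriber_leg_index [246.5, 300.9] 0.65 [ 0.3851 -0.1776  0.078 ]
scene beam_top [193.3, 338.8] 0.84 [ 0.5966 -0.0415  0.12  ]
scene leg_rack [246.9, 299.8] 0.55 [ 0.4484 -0.0686  0.    ]
```

```bash
python3 - <<'E'
import cv2
a=cv2.imread('pics/top.png')[130:290,210:440];b=cv2.imread('pics/scene.png')[140:320,220:440]
a=cv2.resize(a,(690,480),interpolation=cv2.INTER_CUBIC);b=cv2.resize(b,(660,540),interpolation=cv2.INTER_CUBIC)
cv2.imwrite('pics/topc.png',a);cv2.imwrite('pics/scenec.png',b)
E
```

```text
(no output)
```

View pics/topc.png

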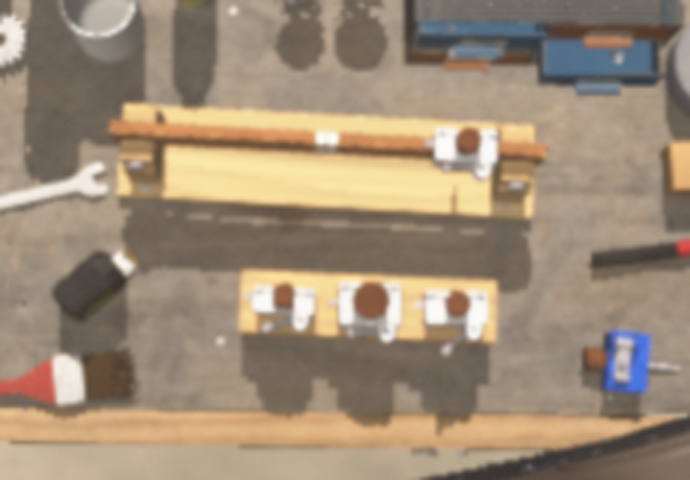

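View pics/scenec.png

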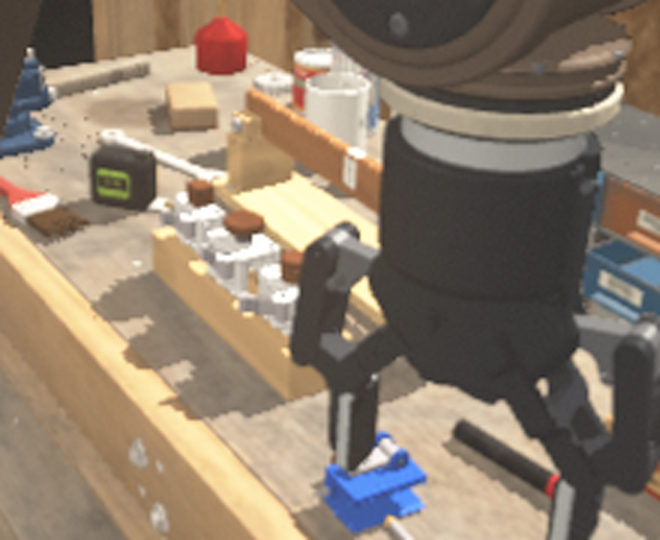

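The right-hand leg in the rack (top ≈ (232,361)) shows a round knob. The middle one (≈(230,338)) is the wide leg, and the left one (≈(229,305)) is probably the narrow leg. The blue look-alike lies at about (250,418). The tape is at about (176,318) on the slightly yawed beam.

```bash
cat >> h.py <<'E'
def to(P,yaw=None):
    s=r.observe(); p=s['ee_pos']; y0=s['tool_rot'][2]
    from scipy.spatial.transform import Rotation as Ro
    R=Ro.from_euler('xyz',s['tool_rot']).as_matrix()
    d=R.T@(np.array(P)-p)*100
    t=0 if yaw is None else -(yaw-y0)
    print('to',np.round(P,4),'rows cm',d.round(2),'turn',round(t,3),'t',round(s['t'],2),'tcp',p.round(4),'yaw',round(y0,3))
E
python3 - <<'E'
from h import *
a=atz('top',(171.7,246.7),.12);b=atz('top',(180.7,391.7),.12)
d=a-b;psi=np.arctan2(-d[0],d[1]);print(a,b,(a+b)/2,np.linalg.norm(d),psi)
to([.44,-.15,.28],np.pi/2+psi)
E
```

```text
[0.62123832 0.18793624 0.12      ] [ 0.59985486 -0.24006987  0.12      ] [ 0.61054659 -0.02606681  0.12      ] 0.4285399392023417 -0.04991914491604267
to [ 0.44 -0.15  0.28] rows cm [ 34.66 -31.52  -6.94] turn -1.12 t 1.0 tcp [ 0.2439 -0.5755  0.2106] yaw 0.401
```

```bash
python3 -m pendant '3 -2.5 -2 -0.12; 6 -5 -4 -0.24; 9 -7.5 -6 -0.36; 12 -10 -7 -0.48; 15 -13 -7 -0.6' 1 && python3 - <<'E'
from h import *
to([.44,-.15,.28],np.pi/2-.05)
E
```

```text
t: 1.42
ee_pos: [0.3301, -0.4018, 0.2827]
tool_rot: [3.138, 0.002, 1.006]
wrist_force: [0.7, -0.3, 0.2]
width: 1.004
to [ 0.44 -0.15  0.28] rows cm [27.16 -4.19  0.2 ] turn -0.515 t 1.42 tcp [ 0.3301 -0.4018  0.2827] yaw 1.006
```

```bash
python3 -m pendant '4 -0.6 0 -0.12; 8 -1.2 0 -0.24; 12 -1.8 0 -0.36; 16 -2.4 0 -0.48; 20 -3 0 -0.515' && python3 - <<'E'
from h import *
to([.43,-.15,.28],np.pi/2-.05)
im,d=r.capture('wrist');c,R,t=cal('wrist');print(-R.T@t,R[2])
save('w1',im)
E
```

```text
t: 1.83
ee_pos: [0.4121, -0.2161, 0.2807]
tool_rot: [3.141, 0.0, 1.523]
wrist_force: [1.0, 0.4, 0.6]
width: 1.001
to [ 0.43 -0.15  0.28] rows cm [6.69 1.47 0.07] turn 0.002 t 1.83 tcp [ 0.4121 -0.2161  0.2807] yaw 1.523
[ 0.41524909 -0.13913236  0.44340446] [-0.01236403 -0.2818227  -0.95938683]
```

View pics/w1.png

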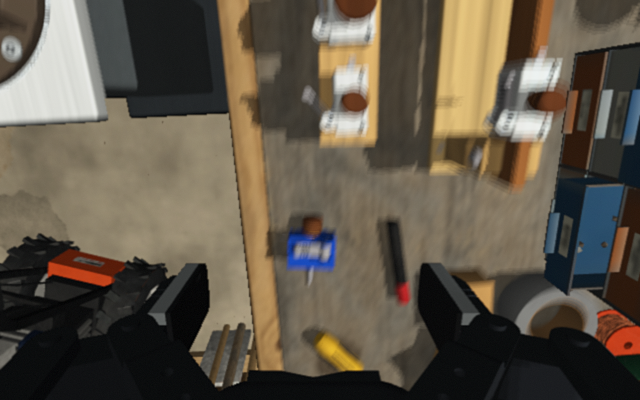

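The round-knob leg is at about (100,354), lever open to the left at (95,312) and index pointing up at (63,351). The pattern leg is on the beam at about (98,530).

```bash
python3 -m pendant '3.5 1.2 1 0; 6.5 2.5 3 0; 6.5 2.5 5 0; 6.5 2.5 5 0; 6.5 2.5 5 0' && python3 - <<'E'
from h import *
im,d=r.capture('wrist');C=cal('wrist')
save('w2',im)
for q in ['scriber_leg_centre','scriber_leg_lever_tip','scriber_leg_index','wide_leg_centre','narrow_leg_centre']:
    z={'scriber_leg_centre':.097,'narrow_leg_centre':.097,'wide_leg_centre':.097,'scriber_leg_lever_tip':.072,'scriber_leg_index':.078}[q]
    for e in r.place_of('wrist',q)[:3]: print(q,e['at'],round(e['p'],2),atz('wrist',e['at'],z,C).round(4))
for e in r.recognise('wrist','scriber_leg')[:3]: print(e)
to([.44,-.15,.2])
E
```

```text
t: 2.3
ee_pos: [0.4402, -0.1543, 0.2304]
tool_rot: [-3.14, -0.0, 1.516]
wrist_force: [0.0, -0.8, 1.0]
width: 0.998
scriber_leg_centre [184.4, 328.5] 0.86 [ 0.4516 -0.155   0.097 ]
scriber_leg_centre [288.9, 291.8] 0.76 [ 0.4131 -0.2535  0.097 ]
scriber_leg_lever_tip [171.5, 276.3] 0.89 [ 0.4051 -0.1463  0.072 ]
scriber_leg_lever_tip [322.8, 274.0] 0.77 [ 0.3891 -0.3067  0.072 ]
scriber_leg_lever_tip [172.1, 323.4] 0.38 [ 0.4482 -0.1492  0.072 ]
scriber_leg_index [136.2, 324.5] 0.88 [ 0.4506 -0.1161  0.078 ]
scriber_leg_index [304.0, 255.4] 0.86 [ 0.3732 -0.2795  0.078 ]
wide_leg_centre [80.1, 323.5] 0.85 [ 0.4513 -0.0703  0.097 ]
{'box': [257.8, 279.2, 59.8, 68.7], 'p': 0.86}
{'box': [273.8, 136.0, 70.0, 80.2], 'p': 0.8}
to [ 0.44 -0.15  0.2 ] rows cm [ 0.5  -0.06  3.11] turn 0 t 2.65 tcp [ 0.4403 -0.155   0.2311] yaw 1.515
```

View pics/w2.png

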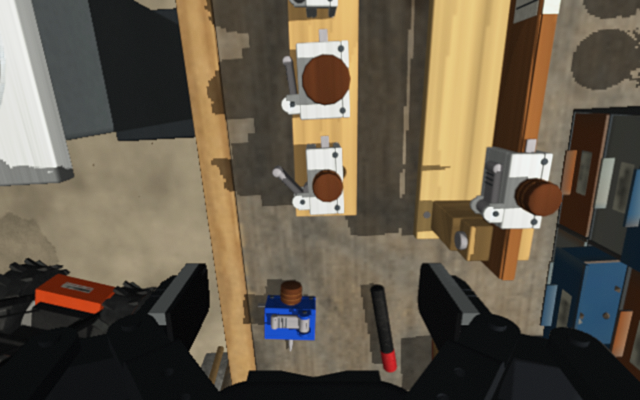

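The scriber leg has its round knob at (184,328), lever open to (171,276) and index up at (136,324). The wide leg is above it at (80,323) and the locked pattern leg at (195,530).

```bash
cat >> h.py <<'E'
def lines(n,im,C,minlen=35):
    g=cv2.cvtColor(im,cv2.COLOR_RGB2GRAY)
    L=cv2.createLineSegmentDetector().detect(g)[0][:,0]
    for x1,y1,x2,y2 in L:
        if np.hypot(x2-x1,y2-y1)<minlen: continue
        a=atz(n,(y1,x1),.1,C);b=atz(n,(y2,x2),.1,C);d=a-b
        if d[1]<0:d=-d
        w=np.arctan2(-d[0],d[1])
        if abs(w)<.25: print(np.round([x1,y1,x2,y2]),'yaw',w.round(3),'len',np.linalg.norm(d).round(3))
E
python3 - <<'E'
from h import *
im=cv2.imread('pics/w2.png')[:,:,::-1].copy();lines('wrist',im,cal('wrist'))
E
```

```text
[491. 147. 510.   0.] yaw -0.042 len 0.108
[206. 264. 209. 304.] yaw -0.066 len 0.041
[512. 155. 503. 202.] yaw -0.073 len 0.041
[287.   1. 289.  54.] yaw -0.033 len 0.037
[306. 151. 308. 192.] yaw -0.014 len 0.035
[356. 213. 358.   1.] yaw -0.031 len 0.165
[292. 118. 294. 179.] yaw -0.029 len 0.05
[296.  44. 297.  93.] yaw -0.045 len 0.036
[481. 198. 486. 147.] yaw -0.017 len 0.043
[218.  68. 213.  25.] yaw 0.002 len 0.03
[434.   0. 416. 239.] yaw -0.044 len 0.19
[606. 207. 614. 159.] yaw -0.001 len 0.041
[176.   6. 195. 135.] yaw -0.002 len 0.094
[622. 355. 632. 312.] yaw -0.002 len 0.05
[551. 324. 557. 285.] yaw -0.002 len 0.042
[383. 287. 396. 366.] yaw 0.143 len 0.09
[603. 159. 595. 206.] yaw -0.001 len 0.04
[539. 323. 548. 261.] yaw 0.003 len 0.066
[567. 149. 573. 111.] yaw -0.002 len 0.031
[ 66. 143.  31.   0.] yaw -0.0 len 0.105
[570. 193. 577. 150.] yaw -0.003 len 0.037
[559. 188. 564. 150.] yaw -0.0 len 0.033
[ 56. 165.  14.   0.] yaw -0.001 len 0.123
[543.  16. 535.  63.] yaw -0.051 len 0.033
[606. 115. 585. 234.] yaw -0.002 len 0.103
[242. 266. 233. 193.] yaw -0.006 len 0
[... 579 characters left out ...]
 yaw 0.004 len 0.065
[567. 152. 561. 192.] yaw -0.002 len 0.034
[239. 223. 247. 288.] yaw 0.001 len 0.064
[638. 321. 629. 361.] yaw 0.004 len 0.046
[581. 152. 575. 191.] yaw -0.0 len 0.033
[610. 342. 625. 267.] yaw 0.006 len 0.081
[622. 309. 631. 269.] yaw -0.002 len 0.042
[624. 212. 634. 166.] yaw 0.001 len 0.041
[527. 106. 534.  56.] yaw -0.029 len 0.037
[222. 111. 218.  74.] yaw -0.014 len 0.027
[585. 194. 591. 154.] yaw 0.002 len 0.034
[628. 268. 619. 307.] yaw -0.005 len 0.041
[220.  64. 225. 112.] yaw -0.012 len 0.036
[606. 154. 613. 116.] yaw -0.003 len 0.031
[486.  27. 467. 197.] yaw -0.042 len 0.133
[445.  57. 437. 148.] yaw -0.045 len 0.07
[452.  16. 449.  53.] yaw -0.051 len 0.026
```

```bash
python3 - <<'E'
from h import *
to([.4516,-.155,.108],np.pi/2-.03)
E
python3 -m pendant '-0.05 1.1 3 -0.02; -0.05 1.1 6 -0.025; -0.05 1.1 9 -0.025; -0.05 1.1 11 -0.025; -0.05 1.1 12.2 -0.025' 0.3 40; python3 - <<'E'
from h import *
to([.4516,-.155,.108],np.pi/2-.03)
E
```

```text
to [ 0.4516 -0.155   0.108 ] rows cm [ 0.07  1.12 12.31] turn -0.026 t 2.65 tcp [ 0.4403 -0.155   0.2311] yaw 1.515
t: 3.07
ee_pos: [0.4505, -0.1555, 0.1065]
tool_rot: [-3.14, -0.001, 1.54]
wrist_force: [0.2, -0.5, -1.0]
width: 0.65
to [ 0.4516 -0.155   0.108 ] rows cm [ 0.05  0.11 -0.15] turn -0.001 t 3.07 tcp [ 0.4505 -0.1555  0.1065] yaw 1.54
```

```bash
python3 -m pendant '0 0.1 0 0; 0 0.1 0 0; 0 0.1 0 0; 0 0.1 0 0; 0 0.1 0 0' -1 40;  python3 -m pendant '0 0 0 0; 0 0 -1.5 0; 0 0 -4 0; 0 0 -7 0; 0 0 -10 0' && python3 -m pendant '0 0 -2.5 0; 0 0 -4 0; 0 0 -4 0; 0 0 -4 0; 0 0 -4 0' && python3 - <<'E'
from h import *
im,d=r.capture('wrist');C=cal('wrist');save('w3',im)
print(r.observe()['width'],r.observe()['ee_pos'],r.observe()['tool_rot'])
lines('wrist',im,C,40)
for q in ['scriber_leg_centre','scriber_leg_index','mark_line','pivot_leg','beam_top']:
    z={'scriber_leg_centre':.24,'scriber_leg_index':.22,'mark_line':.12,'pivot_leg':.086,'beam_top':.12}[q]
    for e in r.place_of('wrist',q)[:3]: print(q,e['at'],round(e['p'],2),atz('wrist',e['at'],z,C).round(4))
E
```

```text
t: 3.48
ee_pos: [0.4526, -0.1558, 0.1094]
tool_rot: [3.14, 0.001, 1.541]
wrist_force: [0.4, -0.4, -0.1]
width: 0.001
t: 3.9
ee_pos: [0.4519, -0.1554, 0.2098]
tool_rot: [-3.141, -0.0, 1.541]
wrist_force: [0.7, -1.1, 0.0]
width: 0.002
t: 4.32
ee_pos: [0.4518, -0.1553, 0.2477]
tool_rot: [-3.141, -0.0, 1.541]
wrist_force: [-0.3, -0.0, 0.1]
width: 0.002
4.260030671414519e-05 [ 0.45177606 -0.15532584  0.24743187] [-3.14008370e+00 -6.41285792e-04  1.54074065e+00]
[ 2. 43.  3. 98.] yaw -0.247 len 0.044
[470. 148. 490.   0.] yaw -0.041 len 0.115
[342. 208. 347.   1.] yaw -0.03 len 0.169
[459. 197. 464. 148.] yaw -0.019 len 0.044
[485. 155. 477. 199.] yaw -0.066 len 0.041
[578. 208. 587. 162.] yaw -0.001 len 0.043
[213.  67. 209.  26.] yaw 0.003 len 0.031
[280.   1. 280.  56.] yaw -0.047 len 0.04
[420.   0. 400. 233.] yaw -0.042 len 0.194
[286.  46. 286.  91.] yaw -0.041 len 0.035
[174.   5. 190. 132.] yaw 0.001 len 0.098
[576. 162. 564. 217.] yaw -0.034 len 0.051
[605. 225. 616. 173.] yaw -0.002 len 0.05
[590. 349. 600. 306.] yaw -0.002 len 0.05
[525. 279. 534. 232.] yaw -0.021 len 0.049
[232
[... 1057 characters left out ...]
[608. 363. 618. 323.] yaw -0.003 len 0.049
[579. 336. 590. 288.] yaw -0.008 len 0.055
[216.  63. 219. 107.] yaw -0.012 len 0.034
[469.  34. 450. 192.] yaw -0.041 len 0.13
[430.  61. 422. 148.] yaw -0.041 len 0.071
scriber_leg_centre [285.2, 279.1] 0.84 [ 0.431  -0.1789  0.24  ]
scriber_leg_centre [178.1, 313.5] 0.83 [ 0.4511 -0.121   0.24  ]
scriber_leg_centre [166.0, 266.1] 0.58 [ 0.4284 -0.1144  0.24  ]
scriber_leg_index [135.8, 311.2] 0.97 [ 0.4504 -0.1026  0.22  ]
scriber_leg_index [292.4, 248.5] 0.92 [ 0.4098 -0.1945  0.22  ]
mark_line [8.6, 525.7] 0.64 [ 0.6094 -0.025   0.12  ]
pivot_leg [179.8, 480.2] 0.64 [ 0.605  -0.1611  0.086 ]
beam_top [12.0, 524.0] 0.71 [ 0.6084 -0.0273  0.12  ]
```

View pics/w3.png

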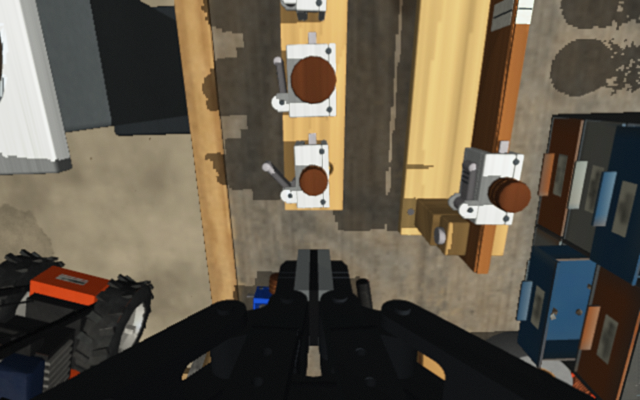

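The gripper closed on nothing: the fingers are shut at (275,312) and the leg is still in the rack with its knob at (180,313). I'll check the knob's position against depth.

```bash
python3 - <<'E'
from h import *
im,d=r.capture('wrist');C=cal('wrist')
for p in [(180,313),(175,313),(185,313),(180,305),(180,321),(150,313),(136,311),(80,313),(150,345),(200,318),(167,267),(255,313),(275,313),(180,341),(195,512)]:
    print(p,d[p].round(4),atd('wrist',p,d[p],C).round(4))
print(proj('wrist',r.observe()['ee_pos'],C),C[0]['fx'])
for n in ['top','scene']:
    im,d=r.capture(n);C=cal(n)
    for e in r.place_of(n,'scriber_leg_centre')[:3]: 
        p=tuple(int(round(v)) for v in e['at']);print(n,e,atd(n,p,d[p],C).round(4), atz(n,e['at'],.097,C).round(4))
E
```

```text
(180, 313) 0.3114 [ 0.45   -0.1526  0.1062]
(175, 313) 0.3074 [ 0.4502 -0.1476  0.1088]
(185, 313) 0.3119 [ 0.4499 -0.1569  0.107 ]
(180, 305) 0.3108 [ 0.4431 -0.1523  0.1068]
(180, 321) 0.311 [ 0.457  -0.1528  0.1066]
(150, 313) 0.3262 [ 0.4507 -0.1296  0.084 ]
(136, 311) 0.3259 [ 0.4492 -0.1172  0.0806]
(80, 313) 0.2878 [ 0.4525 -0.0698  0.1063]
(150, 345) 0.4103 [ 4.870e-01 -1.425e-01 -2.000e-04]
(200, 318) 0.3399 [ 0.454  -0.1774  0.0838]
(167, 267) 0.3356 [ 0.4068 -0.145   0.0791]
(255, 313) 0.1442 [ 0.4506 -0.1447  0.2781]
(275, 313) 0.129 [ 0.4506 -0.1451  0.2942]
(180, 341) 0.3754 [ 0.479  -0.1677  0.0436]
(195, 512) 0.2707 [ 0.6016 -0.159   0.149 ]
[249.17334962 316.89521768] 356.080849085159
top {'at': [247.4, 411.9], 'p': 0.64} [ 0.4123 -0.3173  0.0213] [ 0.406  -0.3004  0.097 ]
scene {'at': [229.7, 320.4], 'p': 0.9} [ 0.4492 -0.1634  0.098 ] [ 0.4519 -0.1612  0.097 ]
scene {'at': [296.7, 337.1], 'p': 0.88} [ 0.3792 -0.3343  0.0375] [ 0.3335 -0.3923  0.097 ]
```

```bash
python3 - <<'E'
from h import *
p=r.observe()['ee_pos']
for n in ['scene','wrist']:
    im,d=r.capture(n);C=cal(n);c,R,t=C
    P=np.array([[atd(n,(i,j),d[i,j],C) if d[i,j]>0 else [9,9,9] for j in range(0,640,2)] for i in range(0,400,2)]).reshape(-1,3)
    m=(abs(P[:,0]-p[0])<.03)&(abs(P[:,1]-p[1])<.03)&(P[:,2]>.13)
    q=P[m]; print(n,len(q)); 
    if len(q):
        q=q[np.argsort(q[:,2])]; print(q[:6].round(4))
print(p, proj('scene',p), proj('scene',p-[0,0,.019]))
im,d=r.capture('scene'); a=proj('scene',p).astype(int); save('s2',im,(a[0]-80,a[0]+80,a[1]-100,a[1]+100),3)
E
```

```text
scene 335
[[ 0.4431 -0.156   0.2694]
 [ 0.4492 -0.1634  0.2705]
 [ 0.445  -0.1447  0.2706]
 [ 0.4429 -0.1645  0.2719]
 [ 0.4529 -0.1659  0.2755]
 [ 0.4484 -0.1643  0.2757]]
wrist 5884
[[ 0.4519 -0.145   0.273 ]
 [ 0.4444 -0.1447  0.2731]
 [ 0.4561 -0.1449  0.2736]
 [ 0.4511 -0.1447  0.2736]
 [ 0.4494 -0.1446  0.2736]
 [ 0.4486 -0.1446  0.2737]]
[ 0.45225335 -0.15553197  0.24834107] [171.85581004 320.91520993] [179.43763256 320.69228776]
```

View pics/s2.png

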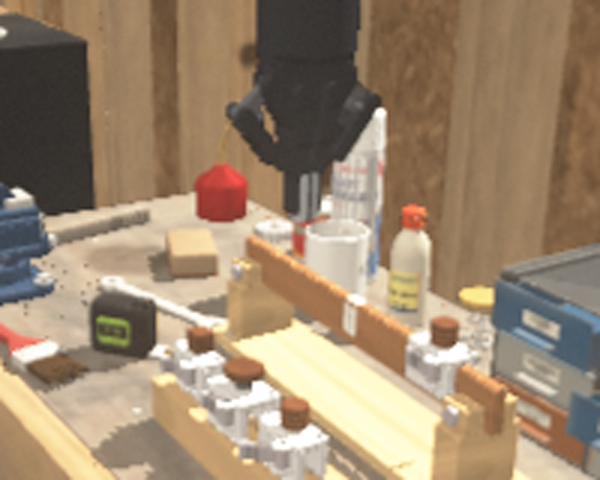

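The scene view agrees with the wrist depth: the shut fingertips are at z≈0.271 while the TCP reads 0.248, so they are 22 mm behind the reported TCP, not 19 mm ahead. I'll use that measured offset (about 41 mm lower than nominal) and check it while descending.

```bash
cat >> h.py <<'E'
def tips(lo,n='wrist'):
    p=r.observe()['ee_pos'];im,d=r.capture(n);C=cal(n)
    P=np.array([atd(n,(i,j),d[i,j],C) for i in range(200,400,2) for j in range(0,640,2) if 0<d[i,j]<.25])
    for s,m in (('L',P[:,0]<p[0]),('R',P[:,0]>p[0])):
        q=P[m&(abs(P[:,1]-p[1])<.02)&(P[:,2]>lo)]
        if len(q): z=q[:,2].min(); k=q[q[:,2]<z+.006]; print(s,'tip z',z.round(4),'x',k[:,0].min().round(4),k[:,0].max().round(4),'y',k[:,1].max().round(4))
    print('ee',p.round(4)); return im,d,C
E
python3 -m pendant '0 0 4 0; 0 0 8 0; 0 0 12 0; 0 0 14 0; 0 0 14 0' 0.3 40;  python3 - <<'E'
from h import *
tips(.095)
to([.4515,-.1545,.067])
E
```

```text
t: 5.43
ee_pos: [0.4505, -0.1548, 0.1049]
tool_rot: [-3.136, -0.003, 1.541]
wrist_force: [-0.7, -0.6, 0.6]
width: 0.651
L tip z 0.0954 x 0.4389 0.4505 y -0.1417
R tip z 0.095 x 0.4515 0.5893 y -0.1357
ee [ 0.4505 -0.1548  0.1049]
to [ 0.4515 -0.1545  0.067 ] rows cm [0.07 0.   4.02] turn 0 t 5.48 tcp [ 0.4516 -0.1553  0.1072] yaw 1.541
```

```bash
python3 -m pendant '0 0 1 0; 0 0 2 0; 0 0 3 0; 0 0 3 0; 0 0 3 0';  python3 - <<'E'
from h import *
im,d,C=tips(.05)
print(r.observe()['wrist_force'])
save('w4',im)
E
```

```text
t: 5.9
ee_pos: [0.4529, -0.1559, 0.0798]
tool_rot: [3.14, 0.001, 1.541]
wrist_force: [-0.3, 0.4, -0.2]
width: 0.648
L tip z 0.0587 x 0.4067 0.4299 y -0.1414
R tip z 0.0503 x 0.6137 0.6148 y -0.1597
ee [ 0.4529 -0.1559  0.0798]
[ 1.38621007  0.07273447 -0.39855094]
```

View pics/w4.png

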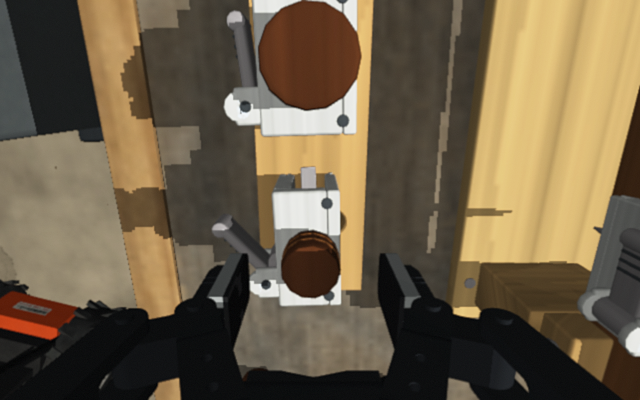

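The knob at (265,310) is centred between the finger pads, at about columns 247 and 380, and the lever is clear. Next is the last centimetre down and the grip.

```bash
python3 -m pendant '0 0 0.6 0; 0 0 1 0; 0 0 1 0; 0 0 1 0; 0 0 1 0';  python3 -m pendant '0 0 0 0; 0 0 0 0; 0 0 0 0; 0 0 0 0; 0 0 0 0' -1 40; python3 -m pendant '0 0 -0.5 0; 0 0 -2 0; 0 0 -5 0; 0 0 -8 0; 0 0 -11 0'; python3 -m pendant '0 0 -3 0; 0 0 -5 0; 0 0 -5 0; 0 0 -5 0; 0 0 -5 0'; python3 - <<'E'
from h import *
im,d=r.capture('wrist');C=cal('wrist');save('w5',im);print(r.observe()['width'])
lines('wrist',im[:, 180:].copy() if 0 else im,C,25)
E
```

```text
t: 6.37
ee_pos: [0.4523, -0.1556, 0.0685]
tool_rot: [-3.141, 0.0, 1.541]
wrist_force: [-0.2, -0.2, -0.2]
width: 0.647
t: 6.78
ee_pos: [0.4523, -0.1556, 0.0686]
tool_rot: [3.141, 0.0, 1.541]
wrist_force: [-0.8, -0.6, 3.1]
width: 0.283
t: 7.2
ee_pos: [0.4517, -0.1553, 0.1797]
tool_rot: [-3.14, -0.0, 1.541]
wrist_force: [0.5, 0.2, -3.4]
width: 0.286
t: 7.62
ee_pos: [0.4516, -0.1552, 0.2274]
tool_rot: [-3.14, -0.001, 1.541]
wrist_force: [0.0, -0.6, -2.5]
width: 0.281
0.28366634906733346
[348. 344. 342. 294.] yaw 0.103 len 0.055
[285. 294. 278. 345.] yaw -0.167 len 0.056
[343. 241. 349.   1.] yaw -0.028 len 0.188
[480. 151. 501.   0.] yaw -0.041 len 0.109
[278.   1. 279.  52.] yaw -0.034 len 0.035
[280. 114. 282. 178.] yaw -0.03 len 0.051
[468. 204. 474. 152.] yaw -0.018 len 0.045
[498. 159. 489. 207.] yaw -0.069 len 0.041
[208.  64. 204.  22.] yaw 0.003 len 0.03
[534. 184. 539. 159.] yaw -0.047 len 0.021
[594. 214. 604. 165.] yaw -0.0 len 0.042
[411. 173. 408. 201.] yaw -0.05 len 0.024
[407. 200. 404. 239.] yaw -0.023 len 0.035
[167.   3. 184. 133.] yaw 0.002 len 0.094
[426.   0. 410. 17
[... 2363 characters left out ...]
.] yaw 0.0 len 0.042
[510. 125. 504. 153.] yaw -0.082 len 0.022
[595. 348. 612. 274.] yaw 0.004 len 0.079
[274.  63. 278.  89.] yaw 0.075 len 0.019
[611. 219. 621. 177.] yaw -0.001 len 0.037
[574. 200. 581. 161.] yaw -0.003 len 0.033
[515. 104. 520.  74.] yaw -0.022 len 0.022
[536. 293. 530. 329.] yaw 0.008 len 0.039
[605. 189. 600. 214.] yaw 0.018 len 0.022
[210.  61. 216. 114.] yaw -0.005 len 0.04
[614. 277. 605. 316.] yaw -0.005 len 0.041
[627. 175. 637. 128.] yaw -0.001 len 0.038
[595. 162. 603. 124.] yaw 0.002 len 0.03
[478.  31. 456. 199.] yaw -0.04 len 0.131
[437.  59. 427. 151.] yaw -0.043 len 0.069
[485.   1. 481.  28.] yaw -0.057 len 0.018
[444.  19. 440.  57.] yaw -0.044 len 0.026
```

View pics/w5.png

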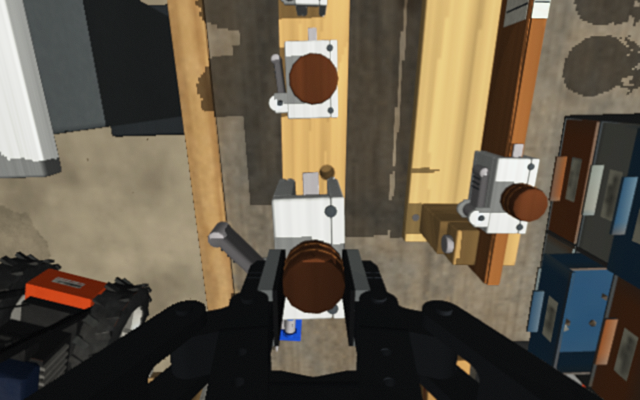

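The leg is held by its knob at (275,315), lever still open at (232,222). Its yaw is about -0.025 against the beam's -0.041. Next I carry it to above the mark.

```bash
python3 - <<'E'
from h import *
to([.6086,-.066,.228],np.pi/2-.03-.016)
E
```

```text
to [ 0.6086 -0.066   0.228 ] rows cm [ 9.39 15.43 -0.11] turn 0.016 t 7.67 tcp [ 0.4516 -0.1552  0.2271] yaw 1.541
```

```bash
python3 -m pendant '1.8 3 -0.1 0; 3.7 6.2 -0.1 0; 5.6 9.3 -0.1 0.016; 7.5 12.4 -0.1 0.016; 9.4 15.4 -0.1 0.016'; python3 -m pendant '0 0 0 0; 0 0 0 0; 0 0 0 0; 0 0 0 0; 0 0 0 0'; python3 - <<'E'
from h import *
im,d=r.capture('wrist');C=cal('wrist');save('w6',im)
print(r.observe()['ee_pos'],r.observe()['tool_rot'][2])
for q,z in (('mark_line',.12),('scriber_leg_index',.2375),('scriber_leg_lever_tip',.23)):
    for e in r.place_of('wrist',q)[:3]: print(q,e['at'],round(e['p'],2),atz('wrist',e['at'],z,C).round(4))
E
```

```text
t: 8.08
ee_pos: [0.61, -0.065, 0.2275]
tool_rot: [-3.139, -0.0, 1.525]
wrist_force: [0.5, -0.5, -2.1]
width: 0.289
t: 8.5
ee_pos: [0.6082, -0.0669, 0.2293]
tool_rot: [-3.141, 0.0, 1.524]
wrist_force: [-0.2, 0.4, -1.5]
width: 0.285
[ 0.60838515 -0.06684353  0.22950641] 1.5237637629174476
mark_line [143.2, 314.2] 0.55 [ 0.609  -0.0282  0.12  ]
scriber_leg_index [173.2, 311.5] 0.73 [ 0.6077 -0.0269  0.2375]
scriber_leg_index [253.6, 309.7] 0.48 [ 0.605  -0.0655  0.2375]
scriber_leg_lever_tip [237.9, 220.6] 0.92 [ 0.5616 -0.0585  0.23  ]
```

View pics/w6.png

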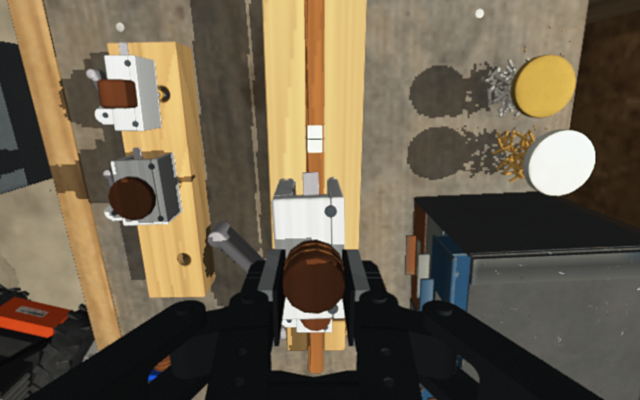

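The line is at about (139,315) on the tape and the held leg's index tip at (172,311). The beam appears centred near column 315. Now refining numerically.

```bash
python3 - <<'E'
from h import *
im=cv2.imread('pics/w6.png')[:,:,::-1].copy();_,d=r.capture('wrist');C=cal('wrist')
g=cv2.cvtColor(im,cv2.COLOR_RGB2GRAY).astype(int)
print('tape col315',list(zip(range(120,158),g[120:158,312:318].mean(1).astype(int))))
for rr in (60,100,115): print('row',rr,[tuple(im[rr,c]) for c in range(300,328,1)][::1])
print('tongue',list(zip(range(164,186),g[164:186,309:314].mean(1).astype(int))))
print('tongue row180',list(zip(range(296,328),g[180,296:328])))
print('body row215',list(zip(range(268,282),g[215,268:282])),list(zip(range(336,350),g[215,336:350])))
for p in [(180,311),(176,311),(210,300),(215,320),(110,315),(110,311),(110,319),(139,315),(70,312)]: print(p,atd('wrist',p,d[p],C).round(4))
E
```

```text
tape col315 [(120, np.int64(130)), (121, np.int64(130)), (122, np.int64(129)), (123, np.int64(126)), (124, np.int64(140)), (125, np.int64(202)), (126, np.int64(244)), (127, np.int64(247)), (128, np.int64(247)), (129, np.int64(246)), (130, np.int64(246)), (131, np.int64(246)), (132, np.int64(246)), (133, np.int64(245)), (134, np.int64(245)), (135, np.int64(246)), (136, np.int64(248)), (137, np.int64(247)), (138, np.int64(173)), (139, np.int64(135)), (140, np.int64(236)), (141, np.int64(248)), (142, np.int64(247)), (143, np.int64(246)), (144, np.int64(245)), (145, np.int64(245)), (146, np.int64(245)), (147, np.int64(246)), (148, np.int64(246)), (149, np.int64(246)), (150, np.int64(248)), (151, np.int64(249)), (152, np.int64(210)), (153, np.int64(141)), (154, np.int64(119)), (155, np.int64(121)), (156, np.int64(122)), (157, np.int64(122))]
row 60 [(np.uint8(239), np.uint8(215), np.uint8(140)), (np.uint8(239), np.uint8(216), np.uint8(140)), (np.uint8(240), np.uint8(217), np.uint8(142)), (np.uint8(241), np.uint8(214), np.uint8(140)), (np.uint8(227), np.uint8(191), np.uint8(122)), (np.uint
[... 5121 characters left out ...]
9, np.int64(237)), (280, np.int64(239)), (281, np.int64(240))] [(336, np.int64(232)), (337, np.int64(238)), (338, np.int64(238)), (339, np.int64(236)), (340, np.int64(236)), (341, np.int64(237)), (342, np.int64(238)), (343, np.int64(230)), (344, np.int64(201)), (345, np.int64(197)), (346, np.int64(201)), (347, np.int64(200)), (348, np.int64(199)), (349, np.int64(198))]
(180, 311) [ 0.6077 -0.0291  0.24  ]
(176, 311) [ 0.6078 -0.0271  0.2408]
(210, 300) [ 0.6024 -0.0409  0.2454]
(215, 320) [ 0.611  -0.0431  0.2468]
(110, 315) [ 0.6112 -0.0035  0.1185]
(110, 311) [ 0.6082 -0.0034  0.1199]
(110, 319) [ 0.6141 -0.0036  0.1203]
(139, 315) [ 0.6102 -0.0249  0.1188]
(70, 312) [0.6102 0.0245 0.1189]
```

```bash
python3 -m pendant '0.05 0.28 1 0; 0.05 0.28 2 0; 0.05 0.28 3 0; 0.05 0.28 4 0; 0.05 0.28 4 0'; python3 -m pendant '0 0 0 0; 0 0 0 0; 0 0 0 0; 0 0 0 0; 0 0 0 0'; cat >> h.py <<'E'
def align(name=None):
    im,d=r.capture('wrist');C=cal('wrist'); g=cv2.cvtColor(im,cv2.COLOR_RGB2GRAY).astype(int)
    if name: save(name,im)
    zt=r.observe()['ee_pos'][2]+.010   # tongue height
    print('ee',r.observe()['ee_pos'].round(4),'tongue z guess',zt)
    for rr in (40,70,100):
        sat=(im[rr,:,0].astype(int)-im[rr,:,2]); print('beam row',rr,'grey',[int(v) for v in g[rr,298:334]])
    print('col314 rows 90-200',[int(v) for v in g[90:200,312:317].mean(1)])
    return im,d,C,g
E
python3 - <<'E'
from h import *
im,d,C,g=align('w7')
lines('wrist',im[:,:].copy(),C,40) if 0 else None
for rr in (176,180): print(rr,[int(v) for v in g[rr,296:330]])
E
```

```text
t: 9.17
ee_pos: [0.6108, -0.0656, 0.1865]
tool_rot: [-3.137, -0.001, 1.525]
wrist_force: [0.3, -0.1, -1.9]
width: 0.288
t: 9.58
ee_pos: [0.6119, -0.0658, 0.1898]
tool_rot: [3.141, 0.0, 1.525]
wrist_force: [-0.7, 0.5, -2.5]
width: 0.287
ee [ 0.6119 -0.0658  0.1898] tongue z guess 0.19978571848394622
beam row 40 grey [96, 110, 109, 128, 130, 126, 126, 125, 123, 125, 127, 129, 134, 137, 142, 144, 143, 138, 124, 102, 114, 136, 177, 201, 205, 206, 206, 209, 210, 211, 210, 209, 208, 206, 205, 202]
beam row 70 grey [89, 62, 82, 113, 126, 128, 124, 123, 123, 127, 133, 140, 142, 143, 143, 140, 141, 138, 126, 107, 122, 142, 181, 202, 206, 206, 207, 209, 210, 210, 209, 208, 207, 205, 204, 203]
beam row 100 grey [126, 90, 72, 87, 124, 128, 125, 128, 134, 138, 140, 141, 142, 140, 140, 139, 138, 137, 127, 113, 128, 148, 178, 200, 204, 206, 207, 210, 211, 210, 209, 206, 205, 205, 203, 202]
col314 rows 90-200 [137, 137, 136, 136, 136, 136, 136, 135, 135, 135, 136, 136, 135, 136, 135, 136, 136, 135, 135, 135, 135, 135, 135, 135, 135, 134, 134, 134, 134, 135, 134, 134, 135, 135, 135, 134, 134, 134, 134, 132, 127, 170, 244, 250, 249, 247, 247, 247, 248, 248, 248, 248, 247, 247, 249, 250, 222, 139, 161, 242, 250, 248, 248, 248, 247, 246, 246, 247, 246, 246, 248, 249, 241, 180, 127, 122, 124, 125, 125, 123, 119, 122, 155, 182, 189, 188, 188, 187, 188, 187, 187, 187, 188, 187, 187, 187, 187, 187, 187, 187, 187, 188, 189, 173, 124, 88, 90, 126, 189, 222]
176 [210, 213, 199, 134, 75, 76, 124, 175, 193, 191, 190, 192, 191, 192, 190, 188, 187, 188, 188, 188, 190, 180, 150, 144, 174, 199, 204, 205, 207, 209, 210, 210, 208, 204]
180 [213, 213, 200, 137, 76, 73, 113, 161, 188, 192, 189, 191, 191, 191, 191, 189, 187, 187, 187, 188, 188, 183, 161, 147, 171, 199, 204, 205, 207, 210, 198, 140, 99, 85]
```

View pics/w7.png

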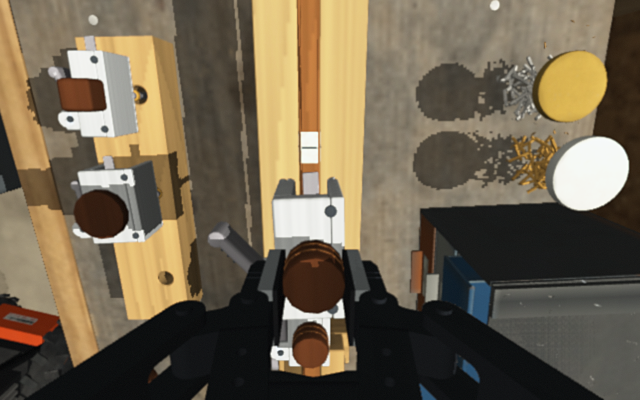

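The line is now at (147,310) and the tongue tip at (172,310).

```bash
python3 - <<'E'
from h import *
C=cal('wrist')
print(atz('wrist',(147.4,310.2),.12,C),atz('wrist',(172.2,310.2),.1995,C), r.observe()['ee_pos'])
print(proj('wrist',[.6104,-.025,.12],C))
E
```

```text
[ 0.60997486 -0.0248948   0.12      ] [ 0.61061938 -0.02503393  0.1995    ] [ 0.61191249 -0.06583807  0.18978572]
[147.5322899  310.86058894]
```

```bash
python3 -m pendant '0 0 1 0; 0 0 2 0; 0 0 3 0; 0 0 4 0; 0 0 4.5 0' && python3 -m pendant '0 0 0.5 0; 0 0 1 0; 0 0 1.5 0; 0 0 2 0; 0 0 2.5 0' && python3 -m pendant '0 0 0.2 0; 0 0 0.4 0; 0 0 0.6 0; 0 0 0.8 0; 0 0 0.9 0'
```

```text
t: 10.05
ee_pos: [0.6111, -0.0657, 0.1422]
tool_rot: [-3.139, -0.0, 1.525]
wrist_force: [-0.2, -0.3, -3.1]
width: 0.286
t: 10.47
ee_pos: [0.6107, -0.0656, 0.119]
tool_rot: [-3.139, -0.0, 1.525]
wrist_force: [-5.6, 0.3, 2.6]
width: 0.286
t: 10.88
ee_pos: [0.6105, -0.0659, 0.1108]
tool_rot: [-3.139, 0.0, 1.525]
wrist_force: [-12.1, 0.3, 18.8]
width: 0.285
```

```bash
python3 -m pendant '0 -0.05 0 0; 0 -0.1 0 0; 0 -0.1 0 0; 0 -0.1 0 0; 0 -0.1 0 0'; python3 - <<'E'
from h import *
im,d,C,g=align('w8')
print(r.observe()['wrist_force'])
def zz(p): return atd('wrist',p,d[p],C).round(4)
for p in [(180,310),(176,308),(210,300),(215,315),(120,306),(100,306),(200,330)]: print(p,zz(p))
for e in r.place_of('wrist','scriber_leg_lever_tip')[:1]: print(e,atz('wrist',e['at'],.122,C))
for e in r.place_of('wrist','scriber_leg_index')[:1]: print(e,atz('wrist',e['at'],.12,C))
E
```

```text
t: 11.3
ee_pos: [0.6104, -0.0659, 0.1109]
tool_rot: [-3.141, 0.0, 1.525]
wrist_force: [-5.7, 0.1, 6.0]
width: 0.287
ee [ 0.6104 -0.0659  0.1109] tongue z guess 0.1208842804351455
beam row 40 grey [109, 122, 123, 122, 121, 121, 120, 119, 120, 120, 123, 128, 133, 137, 138, 140, 140, 138, 138, 137, 137, 135, 133, 132, 125, 116, 114, 114, 124, 163, 198, 203, 204, 204, 205, 206]
beam row 70 grey [99, 124, 126, 123, 121, 122, 120, 119, 120, 120, 122, 128, 131, 135, 138, 139, 138, 137, 137, 136, 135, 133, 133, 131, 127, 125, 125, 125, 133, 163, 199, 203, 204, 205, 206, 206]
beam row 100 grey [77, 111, 124, 123, 121, 120, 124, 125, 129, 131, 133, 133, 136, 137, 137, 137, 137, 134, 136, 133, 133, 133, 132, 131, 128, 127, 125, 125, 140, 176, 200, 203, 203, 205, 205, 206]
col314 rows 90-200 [136, 136, 136, 136, 136, 136, 136, 136, 136, 135, 136, 136, 136, 136, 136, 135, 135, 135, 135, 135, 136, 136, 135, 135, 135, 135, 134, 135, 134, 135, 135, 134, 134, 134, 135, 134, 134, 134, 135, 134, 135, 134, 134, 134, 134, 134, 134, 134, 134, 133, 133, 134, 133, 133, 133, 133, 131, 125, 164, 241, 249, 247, 246, 246, 246, 246, 246, 246, 245, 245, 245, 245, 245, 245, 245, 245, 245, 245, 247, 247, 190, 106, 123, 172, 185, 184, 183, 183, 182, 183, 183, 183, 183, 182, 183, 183, 182, 182, 182, 183, 182, 184, 186, 178, 129, 86, 82, 117, 176, 214]
[-5.16604775 -0.66455755  6.36139528]
(180, 310) [ 0.6089 -0.0284  0.1212]
(176, 308) [ 0.6081 -0.0266  0.1212]
(210, 300) [ 0.6041 -0.04    0.1273]
(215, 315) [ 0.6104 -0.0422  0.1284]
(120, 306) [ 0.6084 -0.0028  0.1203]
(100, 306) [0.6088 0.0053 0.1191]
(200, 330) [ 0.6172 -0.0368  0.1249]
{'at': [238.5, 218.0], 'p': 0.63} [ 0.56557431 -0.05364872  0.122     ]
```

View pics/w8.png

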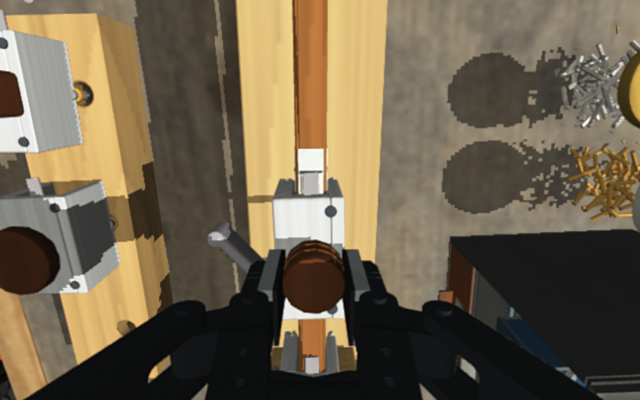

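The leg is seated: the tongue top reads z≈0.121, the body top 0.128, and there is a 6 N reaction. The index tip (172,311) meets the line (171,314), and the lever is open with its end at (238,218). Next: release, shift to the pinch place and descend open.

```bash
python3 -m pendant '0 0 0 0; 0 0 0 0; 0 0 0 0; 0 0 0 0; 0 0 0 0' 1 25; python3 -m pendant '0 0 0 0; 0 0 -0.5 0; 0 0 -0.5 0; 0 0 -0.5 0; 0 0 -0.5 0'; python3 - <<'E'
from h import *
to([.5945,-.0525,.07])
E
```

```text
t: 11.87
ee_pos: [0.611, -0.0658, 0.1104]
tool_rot: [3.141, 0.0, 1.525]
wrist_force: [-0.5, 0.5, 0.2]
width: 0.964
t: 12.28
ee_pos: [0.6109, -0.0658, 0.1156]
tool_rot: [3.141, 0.0, 1.525]
wrist_force: [0.8, 0.3, 0.1]
width: 1.001
to [ 0.5945 -0.0525  0.07  ] rows cm [ 1.25 -1.7   4.56] turn 0 t 12.28 tcp [ 0.6109 -0.0658  0.1156] yaw 1.525
```

```bash
python3 -m pendant '0.6 -0.8 0 0; 1.25 -1.7 0 0; 1.25 -1.7 0 0; 1.25 -1.7 0 0; 1.25 -1.7 0 0'; python3 - <<'E'
from h import *
im,d,C,g=align('w9')
for e in r.place_of('wrist','scriber_leg_lever_tip')[:1]: print(e,atz('wrist',e['at'],.122,C))
E
```

```text
t: 12.7
ee_pos: [0.5945, -0.0524, 0.1156]
tool_rot: [3.141, 0.0, 1.525]
wrist_force: [-0.8, -0.5, 0.3]
width: 1.001
ee [ 0.5946 -0.0525  0.1156] tongue z guess 0.12556764950982238
beam row 40 grey [181, 180, 179, 178, 175, 174, 177, 181, 184, 189, 192, 194, 195, 195, 195, 197, 199, 198, 199, 200, 201, 198, 198, 196, 195, 193, 193, 191, 193, 193, 171, 91, 38, 33, 38, 45]
beam row 70 grey [180, 180, 182, 184, 187, 189, 189, 191, 191, 191, 191, 193, 193, 196, 196, 198, 197, 199, 198, 199, 199, 197, 197, 195, 194, 193, 192, 190, 190, 190, 165, 78, 29, 34, 42, 53]
beam row 100 grey [177, 177, 178, 182, 184, 187, 189, 188, 189, 190, 190, 191, 194, 194, 195, 196, 197, 198, 198, 199, 199, 198, 196, 194, 193, 191, 188, 187, 187, 177, 134, 61, 31, 35, 43, 57]
col314 rows 90-200 [197, 196, 196, 196, 197, 196, 197, 196, 197, 197, 196, 197, 196, 197, 197, 196, 196, 196, 196, 196, 196, 196, 196, 196, 196, 196, 196, 196, 195, 195, 195, 195, 196, 195, 195, 195, 195, 196, 196, 195, 195, 195, 196, 195, 196, 196, 195, 195, 195, 195, 195, 195, 194, 194, 195, 195, 194, 194, 195, 194, 194, 194, 194, 194, 194, 194, 194, 194, 194, 194, 194, 194, 194, 194, 193, 194, 194, 194, 194, 194, 194, 194, 194, 194, 194, 194, 193, 193, 194, 193, 193, 192, 193, 193, 193, 193, 193, 193, 193, 193, 192, 193, 192, 193, 193, 193, 194, 191, 160, 110]
{'at': [381.4, 338.0], 'p': 0.62} [ 0.60274203 -0.12729564  0.122     ]
```

View pics/w9.png

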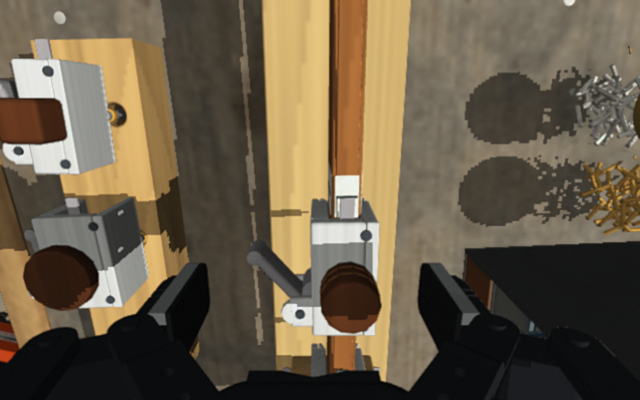

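The leg stayed put. The lever tip (255,255) and body (312–378) lie between the open fingers at columns 207 and 420, so I descend.

```bash
python3 -m pendant '0 0 1 0; 0 0 2 0; 0 0 3 0; 0 0 4 0; 0 0 4.55 0'; python3 -m pendant '0 0 0 0; 0 0 0 0; 0 0 0 0; 0 0 0 0; 0 0 0 0' 0.75 25; python3 - <<'E'
from h import *
im,d=r.capture('wrist');C=cal('wrist');save('w10',im);print(r.observe()['ee_pos'],r.observe()['width'])
E
```

```text
t: 13.22
ee_pos: [0.5937, -0.0525, 0.0678]
tool_rot: [-3.139, -0.0, 1.525]
wrist_force: [-0.5, 0.4, 1.4]
width: 1.003
t: 13.63
ee_pos: [0.5946, -0.0526, 0.0704]
tool_rot: [3.141, 0.0, 1.525]
wrist_force: [-0.7, -0.4, 1.1]
width: 0.873
[ 0.59458778 -0.05255769  0.07033728] 0.8710579610034199
```

View pics/w10.png

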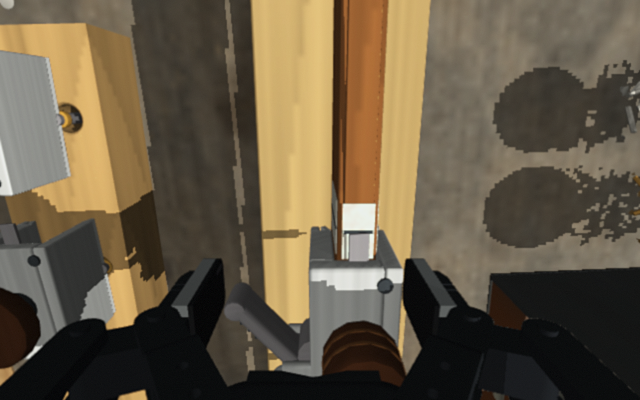

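Index and line still coincide (tongue tip ≈(233,358)), and the fingers straddle the lever end (228,290) and the back (402,280). I close to near contact, then squeeze while following the lever with the arm.

```bash
python3 -m pendant '0 0 0 0; 0 0 0 0; 0 0 0 0; 0 0 0 0; 0 0 0 0' 0.45 25;  python3 -m pendant '0 0.1 0 0; 0 0.2 0 0; 0 0.3 0 0; 0 0.3 0 0; 0 0.3 0 0' 0.3 25; python3 -m pendant '0 0 0 0; 0 0 0 0; 0 0 0 0; 0 0 0 0; 0 0 0 0'
```

```text
t: 14.1
ee_pos: [0.5941, -0.0523, 0.07]
tool_rot: [-3.141, -0.0, 1.525]
wrist_force: [-3.9, 2.7, 4.4]
width: 0.728
t: 14.52
ee_pos: [0.597, -0.0526, 0.0696]
tool_rot: [-3.14, -0.0, 1.525]
wrist_force: [-5.1, 1.8, 1.0]
width: 0.653
t: 14.93
ee_pos: [0.5971, -0.0526, 0.0698]
tool_rot: [-3.141, -0.0, 1.525]
wrist_force: [-4.9, 2.5, 0.7]
width: 0.651
```

```bash
python3 -m pendant '0 0.1 0 0; 0 0.2 0 0; 0 0.3 0 0; 0 0.3 0 0; 0 0.3 0 0' 0.1 30; python3 -m pendant '0 0.1 0 0; 0 0.2 0 0; 0 0.2 0 0; 0 0.2 0 0; 0 0.2 0 0' -1 30; python3 - <<'E'
from h import *
im,d=r.capture('wrist');C=cal('wrist');save('w11',im[200:400,180:460],None,2.5);print(r.observe()['ee_pos'],r.observe()['width'],r.observe()['wrist_force'])
E
```

```text
t: 15.35
ee_pos: [0.6007, -0.053, 0.0698]
tool_rot: [3.141, 0.0, 1.525]
wrist_force: [0.2, 0.3, 0.4]
width: 0.551
t: 15.77
ee_pos: [0.6032, -0.053, 0.0705]
tool_rot: [3.139, 0.0, 1.525]
wrist_force: [0.9, 1.2, 5.0]
width: 0.455
[ 0.60318368 -0.05302897  0.07052571] 0.4553045466114456 [0.74562297 1.03396311 5.24829207]
```

View pics/w11.png

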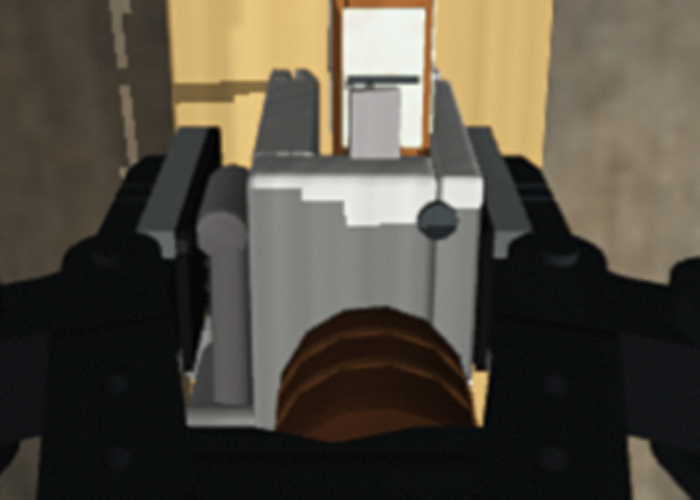

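```bash
python3 -m pendant '0 0 0 0; 0 0 0 0; 0 0 0 0; 0 0 0 0; 0 0 0 0' -1 35; python3 - <<'E'
from h import *
im,d=r.capture('wrist');C=cal('wrist');g=cv2.cvtColor(im,cv2.COLOR_RGB2GRAY).astype(int)
print([(i,int(v)) for i,v in zip(range(224,245),g[224:245,324:336].mean(1))])
for row in (231.5,235.2): print(atz('wrist',(row,330),.1205,C))
im2,_=r.capture('wrist'); print(r.observe()['width'],r.observe()['wrist_force'],r.observe()['t'])
for p in [(245,330),(238,330),(290,300),(225,325),(272,272)]: print(p,atd('wrist',p,d[p],C).round(4))
E
```

```text
t: 16.23
ee_pos: [0.6032, -0.053, 0.0706]
tool_rot: [3.139, 0.0, 1.525]
wrist_force: [1.1, 0.7, 5.6]
width: 0.457
[(224, 237), (225, 238), (226, 239), (227, 240), (228, 241), (229, 216), (230, 133), (231, 71), (232, 69), (233, 110), (234, 145), (235, 118), (236, 136), (237, 167), (238, 174), (239, 172), (240, 172), (241, 172), (242, 172), (243, 172), (244, 172)]
[ 0.6082854  -0.02461223  0.1205    ]
[ 0.60824239 -0.02595095  0.1205    ]
0.4578321522431606 [1.14912242 0.9163013  5.15108506] 16.3333
(245, 330) [ 0.6081 -0.029   0.1218]
(238, 330) [ 0.6082 -0.0268  0.121 ]
(290, 300) [ 0.5973 -0.0429  0.1263]
(225, 325) [ 0.6067 -0.0223  0.1202]
(272, 272) [ 0.5864 -0.0427  0.1129]
```

```bash
python3 - <<'E'
from h import *
print(r.close_job())
E
```

```text
the job is handed in; nothing more can be done
None
```

The matching round-knob leg is on the beam at the pencil line, its lever squeezed shut. I handed the job in at about 16.3 s with the gripper still pinching the lever and the flat back at a 35 N grip setting. No verdict was reported.

**Last checks**
- **Index:** the tip measured about 1.3 mm short of the line (limit 4 mm). It was within 0.5 mm before the squeeze.
- **Seat:** before the squeeze the tongue was about 1 mm above the beam's top edge and the body top at 0.128 m, as expected for a leg fully down. The body top read 0.126 m afterwards.
- **Lever:** it lies along the body. The jaw width did not change when I raised the grip from 30 to 35 N, and it matches the shut width of 41 mm after allowing for the jaw reading about 2 mm low. I judged this from the picture and the width, because the joint angle is not reported.
- **Finger force:** I could not read each finger's contact force directly. The wrist force stayed small, at about 5 N.
- **Other items:** none of my moves came near the other legs or the bench items, but I took no separate final picture of them.

**What disagreed**
- The first grasp closed on nothing. Both cameras showed the shut fingertips 22 mm behind the reported TCP, not 19 mm ahead of it as specified. I worked with that measured offset (about 41 mm) from then on.
- I viewed 12 pictures, two over the budget of 10.

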